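# Scoop a level measure of capacitors onto the counting scale

## Task

Take the orange scoop off the scale, drive it into the pile of green capacitor cans in the blue bin and lift out a heaped scoopful, with at least one can lying on top of the others. Still over the bin, sweep the heap sideways under the bin's steel levelling blade so that the blade pushes the excess back into the bin and exactly three cans stay lying flat, side by side, in the scoop. Set the filled scoop down flat in the middle of the scale's pan and let go; the other cans must all end up in the bin, and the spray can, meter, circuit board and screwdriver must be left where they are.

Things in the scene. Friction and masses are not known exactly. Their poses are not given: they have to be found in the camera images.
- scoop_mid (a point): Orange plastic scoop: middle of its trough, 13 mm above its underside, 10 mm above the trough's floor: where can centres lie in one layer. Axes: +x out of the mouth, +z up. Trough inside 63 mm (x) by 76 mm (y): just three cans side by side, lengths along y. Side cheeks end 17 mm above the underside, 82 mm wide outside; back wall 26 mm, at x -32 to -35 mm.
- scoop_lip (a point): Tip of the scoop's thin lip, at the underside, 47 mm ahead of the trough's middle; the lip is 2 mm thick and a ramp rises from it to a cross ridge 6 mm above the underside (3 mm above the trough floor, 33 mm ahead of the middle) that keeps cans from rolling out when the scoop is level. Scoop axes.
- scoop_grip (a point): The place to grip the scoop's upright black handle, on its axis, 98 mm above the underside and 58 mm behind the middle of the trough; the handle is 28 mm (scoop x) by 16 mm (scoop y), its top 120 mm above the underside. Same axes as the scoop.
- slot0 (a point): Place of the centre of the rear of the three cans when they lie side by side in the trough: 20 mm behind the trough's middle, same height (scoop axes).
- slot1 (a point): Place of the centre of the middle of the three cans when they lie side by side in the trough: 0 mm from the trough's middle, same height (scoop axes).
- slot2 (a point): Place of the centre of the front of the three cans when they lie side by side in the trough: 20 mm ahead of the trough's middle, same height (scoop axes).
- scoop: The scoop itself, 0.15 kg: origin on its flat underside below the middle of the trough; +x out of the mouth, +z up.
- cap0: Centre of a green capacitor can, a plain cylinder 20 mm in diameter and 60 mm long, 30 g, lying with its length along its own y axis. One of four on the bin's floor, side by side against the far (+x) wall.
- cap1: Centre of a green capacitor can, a plain cylinder 20 mm in diameter and 60 mm long, 30 g, lying with its length along its own y axis. One of four on the bin's floor, side by side against the far (+x) wall.
- cap2: Centre of a green capacitor can, a plain cylinder 20 mm in diameter and 60 mm long, 30 g, lying with its length along its own y axis. One of four on the bin's floor, side by side against the far (+x) wall.
- cap3: Centre of a green capacitor can, a plain cylinder 20 mm in diameter and 60 mm long, 30 g, lying with its length along its own y axis. One of four on the bin's floor, side by side against the far (+x) wall.
- cap4: Centre of a green capacitor can, a plain cylinder 20 mm in diameter and 60 mm long, 30 g, lying with its length along its own y axis. One of three lying in the hollows on top of the four.
- cap5: Centre of a green capacitor can, a plain cylinder 20 mm in diameter and 60 mm long, 30 g, lying with its length along its own y axis. One of three lying in the hollows on top of the four.
- cap6: Centre of a green capacitor can, a plain cylinder 20 mm in diameter and 60 mm long, 30 g, lying with its length along its own y axis. One of three lying in the hollows on top of the four.
- cap7: Centre of a green capacitor can, a plain cylinder 20 mm in diameter and 60 mm long, 30 g, lying with its length along its own y axis. It lies on top of the pile, in the third row, right above the third can from the far wall.
- bin: Blue open bin fixed to the bench, 225 mm (x) by 240 mm (y), walls 70 mm high (the far, +x, wall, of clear plastic, 95 mm) and 5 mm thick, floor 4 mm thick; origin at the centre of its underside, z up. The cans lie parallel to its y axis at its far (+x) wall, centred near y = -57 mm.
- blade: Steel levelling blade fixed to the bin: a plate on edge, 5 mm thick (y), 18 mm high, sticking out 92 mm from the middle of the bin's far wall in -x over the bin, free at its end. Lower edge level, 78 mm above the bench. Origin on the lower edge at the far wall's inner face (bin x = 107.5 mm, y = 0); axes as the bin's.
- blade_end (a point): The blade's free end, on its lower edge.
- pan (a point): Centre of the top of the scale's aluminium pan, 190 by 180 mm, fixed, its top 41 mm above the bench; a lower display sticks out 50 mm on its -x side.
- spray_mid (a point): Bystander: upright spray can 52 mm across, 150 mm high, standing between bin and scale (point half-way up, 75 mm).
- meter: Bystander: yellow multimeter lying flat, 180 mm (x) by 85 mm (y), 50 mm high; origin at the centre of its underside.
- board: Bystander: green circuit board lying flat, 90 mm (x) by 150 mm (y), 20 mm high; origin at the centre of its underside.
- driver: Bystander: red-handled screwdriver about 200 mm long lying along its x axis near the robot, about 26 mm high.
Not all that is in view belongs to the job. Leave any yellow look-alike of the cap4 alone. Of the things that look like the scoop, the smaller one is meant.

How it is judged:
By the outcome, as a careful person would: the job done as asked, in the order asked, and still so for the second after the job is handed in, with the robot touching nothing.
It also fails if it takes over 69 s, if anything falls off the work surface, if the arm or the gripper's body presses on something with over 40 N, if the wrist force passes 120 N, or if a joint passes its speed limit or range.

## Robot

A 6-joint arm with a two-finger parallel gripper is mounted at the origin on the work surface. World frame = base frame: x ahead of the robot, y to its left, z up, the work surface at z = 0. Lengths are in mm, angles in rad, forces in N, time in s.
With the tool pointing down it reaches from about 350 to 975 mm from the base axis. Payload 17.4 kg.
Tool frame: the origin (TCP) lies between the finger pads; the fingertips stand 8 mm ahead of it and the grasp point (between the pads) lies 11 mm behind it (tips_ahead is the distance from the TCP to the fingertips, in mm); z points along the fingers, y is the line along which they close (so a half turn about z gives the same grasp; the last joint's range is limited). The gripper opens to 85 mm and grips with 20 to 120 N. Pads are 22 mm wide; open, the fingers measure 114 mm over their backs; the gripper's body (76 mm by 85 mm) begins 54 mm behind the grasp point. The pads swing forward as they close: fully open they stand 13 mm farther back than shut.
Start: joints at [1.203, 0.116, 1.442, -0, 1.584, -0.038], TCP at [218.609, 638.625, 209.103] pointing down, gripper open.
Joint ranges: [-2.83, 2.83], [-0.83, 2.19], [0.07, 2.5], [-1.14, 4.28], [0.01, 3], [-2.97, 2.97]. Speed limits (rad/s): [1.89, 1.89, 2.22, 3.14, 3.14, 3.14].

## Interface

Orientations are given as a rotation vector (axis times angle).
In Python, from cell import * gives the robot as it stands.
- The arm moves only by the tool jog_arm, never from a script. Its argument "steps" is a list of rows, each an object with "linear": the shift along the tool's x, y, z in mm, a list of three; "roll": the turn about the tool's z in degrees. In form: [{"linear": [tx, ty, tz], "roll": roll}, ...]. A call has exactly 10 rows; each row shifts and turns the commanded pose from where the row before left it, along the tool's axes as they then stand; what a row does not reach is not made up. A row lasts 1/12 s, in which the tool goes at most 41.7 mm and 7.16 degrees, less where a joint would pass 70% of its speed; a pose out of reach is approached as far as the arm can. A call is refused whole if a number of a shift passes 41.7 or a number of a turn 7.16, either way. A call with a gripper value outside its range is refused whole. "fingers" is the finger opening in mm, from 0 to 85.4, set as the call begins (left out, the last holds). The fingers move at their own pace and stop on an object; "squeeze" is the grip in N (left out, the last holds). Time passes only in rows, so rows that do not move let the fingers close, or fill a call up. It gives the time, the measured TCP pose, the force, the opening and the grip force at its end, in the units of the state.
- get_state(): the state, without advancing time (a new reading comes with each control period).
- camera(name): name is "scene" or "top" or "wrist"; returns a dict with "pixels" (420x560x3 uint8, red, green, blue), "intrinsics" (3x3 intrinsics, pixels), "xyz" and "rotation" of the camera in the world; the wrist camera has in their place "hand_eye" (4x4, takes a point from camera to tool coordinates, whose origin is the TCP and whose axes are the flange's). Camera axes: x right, y down, z forward; pixel columns grow to the right and rows downward; lengths in mm; the calibration is good to about 2 mm. A picture is of the moment at which its call begins: read the wrist's pose just before it. There is no depth.
- hand_in(): hands the job in; it is judged then, once.
Trained networks look in a picture, given as the dict that the camera call returned (one of the last four; its "shot" number tells which), for a name from the list of things; names that differ only in an ending like _2 or _b are one class to them, and where a whole thing is asked for, a point or a joint stands for the part that bears it (a point fixed in the world has none). Each returns a list of dicts, best first, with "confidence" (0 to 1); they miss things now and then, are a little off and sometimes report something else, mostly with a low value. They report only what shows in the picture. A call takes as long as a camera call. They do not tell look-alikes from the thing itself.
- find_in(picture, label): "box" ([centre column, centre row, width, height] in pixels, round what is visible of it).
- landmark_of(picture, label): "xy" ([column, row] in pixels: a listed point, or the origin of a listed thing).
The state is a dict: "time": time; "qpos": joint angles; "dq": joint speeds; "joint_torque": joint torques, N m; "tool_pos": TCP position; "ee_rot": TCP orientation; "ft_force": force on the tool from outside, world axes, zero at the start; "moment": the same for the moment, N m; "gripper_width": finger opening in mm; "grip_force": force on a finger pad.
Only numpy, scipy, OpenCV 4.12 (cv2) and the standard library are available. Lean on these libraries where they do the work, as an engineer would, in place of code of your own. Each camera call takes 0.05 s, during which the arm holds its last target. There are 200 camera calls.

## Working session

There is one attempt and no reset: what is moved stays moved. The work goes in short steps, Python scripts to look and compute and a tool call to move; the robot and the scene stay as the last step left them, time stands still between calls to the robot, and variables do not carry over. Pictures are saved under pics/ and viewed, at most 10 in all, crops included, and the job is handed in when it is done.

Besides the shell and the picture viewer there is one more tool, called after "Emit:" as name(argument=value, ...) on one line, values as JSON. jog_arm: Moves the arm, as the interface text tells. Its arguments: {"type":"object","properties":{"steps":{"type":"array","items":{"type":"object","properties":{"linear":{"type":"array","items":{"type":"number"}},"roll":{"type":"number"}}}},"fingers":{"type":"number"},"squeeze":{"type":"number"}},"required":["steps"]}

```bash
mkdir -p pics; ls
cat > h.py <<'E'
from cell import *
import numpy as np, cv2
from scipy.spatial.transform import Rotation as R
def save(p,f): cv2.imwrite('pics/'+f,p['pixels'][:,:,::-1])
def ray(p,uv):
    K=np.array(p['intrinsics']);d=np.linalg.solve(K,[uv[0],uv[1],1.])
    if 'xyz' in p: Rm=np.array(p['rotation']);o=np.array(p['xyz'])
    return o,(R.from_rotvec(Rm).as_matrix() if Rm.shape==(3,) else Rm)@d
def onz(p,uv,z):
    o,d=ray(p,uv);return o+d*(z-o[2])/d[2]
def proj(p,X):
    Rm=np.array(p['rotation']);Rm=R.from_rotvec(Rm).as_matrix() if Rm.shape==(3,) else Rm
    c=Rm.T@(np.array(X,float)-np.array(p['xyz']));q=np.array(p['intrinsics'])@c;return q[:2]/q[2]
E
cat > a.py <<'E'
from h import *
np.set_printoptions(precision=1,suppress=True)
s=get_state();print({k:np.round(v,3) for k,v in s.items()})
P={n:camera(n) for n in('scene','top')}
print(P['top']['xyz'],P['top']['rotation'],P['scene']['xyz'])
for n in P: save(P[n],n+'0.png')
H=dict(scoop_mid=54,scoop_lip=41,scoop_grip=139,scoop=41,bin=0,blade=78,blade_end=78,pan=41,spray_mid=75,meter=0,board=0,driver=0,cap7=50,cap0=14,cap4=31)
for l,z in H.items():
  for n in P:
    print(l,n,[(round(r['confidence'],2),np.round(r['xy']),onz(P[n],r['xy'],z)) for r in landmark_of(P[n],l)[:4]])
E
python3 a.py
```

```text
pics
{'time': np.float64(0.0), 'qpos': array([ 1.2,  0.1,  1.4, -0. ,  1.6, -0. ]), 'dq': array([ 0., -0., -0.,  0., -0., -0.]), 'joint_torque': array([  0. , -73.2, -63.2,  -0. ,   0. ,  -0. ]), 'tool_pos': array([218.5, 638.4, 208.4]), 'ee_rot': array([-0.5, -3.1,  0. ]), 'ft_force': array([-0.5, -1.2, -0.1]), 'moment': array([ 0. , -0. ,  0.1]), 'grip_force': np.float64(0.0), 'gripper_width': np.float64(85.576)}
[ 465.9  111.9 1440.7] [-2.2  2.2 -0.1] [ 908.7 -501.2  940.4]
scoop_mid scene [(0.97, array([296., 175.]), array([532.5, 274.7,  54. ])), (0.71, array([391., 193.]), array([775.6, 341.6,  54. ]))]
scoop_mid top [(0.97, array([226., 230.]), array([537.1, 263.5,  54. ])), (0.78, array([194., 150.]), array([763.2, 360.7,  54. ])), (0.27, array([383., 219.]), array([ 580.5, -174.8,   54. ]))]
scoop_lip scene [(0.96, array([410., 195.]), array([819. , 373.1,  41. ])), (0.72, array([313., 181.]), array([577.9, 288.1,  41. ])), (0.28, array([272., 157.]), array([434.1, 312.8,  41. ]))]
scoop_lip top [(0.72, array([178., 133.]), array([813.4, 410.5,  41. ])), (0.27, array([402., 
[... 2882 characters left out ...]
.68, array([395., 163.]), array([ 747.2, -215.7,   14. ])), (0.59, array([400., 202.]), array([ 633.1, -232.6,   14. ])), (0.45, array([394., 212.]), array([ 605.4, -215.3,   14. ]))]
cap4 scene [(0.8, array([217., 348.]), array([ 618.8, -223.2,   31. ])), (0.74, array([223., 349.]), array([ 629.8, -220. ,   31. ])), (0.71, array([274., 377.]), array([ 749. , -216.1,   31. ])), (0.69, array([230., 356.]), array([ 649.5, -224.1,   31. ]))]
cap4 top [(0.69, array([399., 195.]), array([ 652.3, -223.5,   31. ])), (0.68, array([395., 163.]), array([ 743.8, -211.8,   31. ])), (0.59, array([400., 202.]), array([ 631.1, -228.5,   31. ])), (0.45, array([394., 212.]), array([ 603.7, -211.4,   31. ]))]
```

Run:
```python
import cv2
a=cv2.imread('pics/scene0.png');b=cv2.imread('pics/top0.png')
cv2.imwrite('pics/scene_big.png',cv2.resize(a[90:450,130:470],None,fx=2.2,fy=1.8*1.0) if 0 else cv2.resize(a[120:420,130:450],None,fx=2,fy=2,interpolation=2))
cv2.imwrite('pics/top_big.png',cv2.resize(b[100:310,130:430],None,fx=2.6,fy=2.6,interpolation=2))
```

```text
(no output)
```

View pics/scene_big.png

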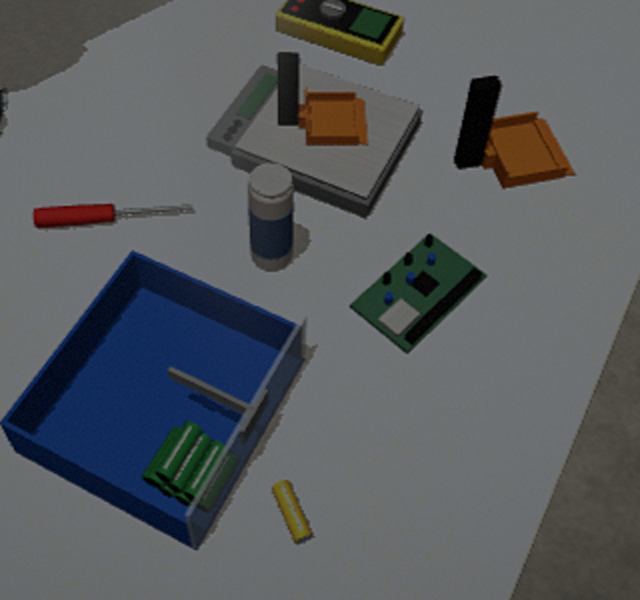

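View pics/top_big.png

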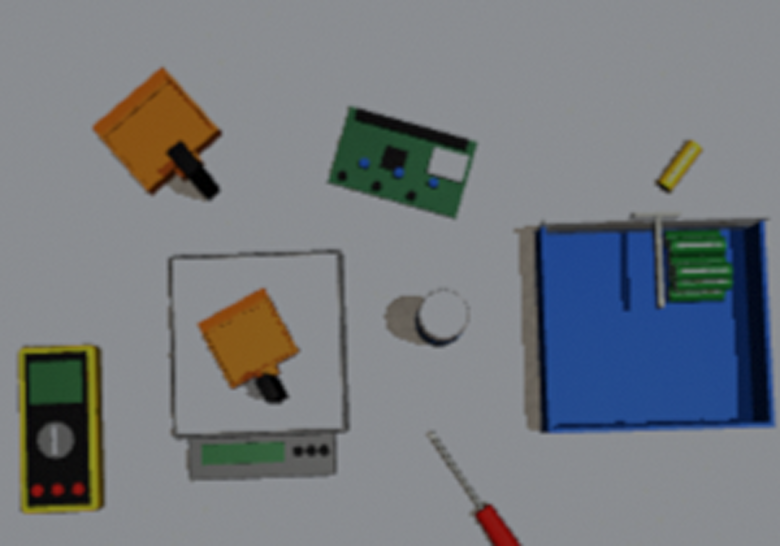

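The scoop on the scale (scene px 296,175; top px 226,230) is the smaller one. The look-alike on the bench (scene px 391,193; top px 194,150) is larger, so the one on the scale is meant. The yellow can at scene px 274,377 stays alone.

```bash
cat >> h.py <<'E'
def axes():
    s=get_state();return np.array(s['tool_pos']),R.from_rotvec(s['ee_rot']).as_matrix()
def go(target,yaw=None,q=False):
    """target TCP world; yaw = world angle of tool y axis (deg, mod 180). roll first, then shift in rolled axes"""
    p,M=axes();y=np.degrees(np.arctan2(M[1,1],M[0,1]));roll=0
    if yaw is not None:
        d=(yaw-y+90)%180-90;roll=-d   # tool z down
        M=M@R.from_euler('z',roll,degrees=True).as_matrix()
    print('tool y yaw',round(y,2),'roll',round(roll,2),'q6',round(get_state()['qpos'][5],2),'shift',np.round(M.T@(np.array(target)-p),1),'p',np.round(p,1))
def wrist():
    p,M=axes();c=camera('wrist');T=np.array(c['hand_eye'])
    c['xyz']=p+M@T[:3,3];c['rotation']=M@T[:3,:3];return c
E
python3 - <<'E'
from h import *
p,M=axes();print(np.round(M,3));print(np.round(camera('wrist')['hand_eye'],3),camera('wrist')['intrinsics'])
go([500,245,330],28)
# bin & pan corners, top image (crop px)
c=camera('top');f=lambda u,v:(u/2.6+130,v/2.6+100)
for n,z,pts in [('pan',41,[(170,257),(341,251),(348,430),(176,436)]),('bin',70,[(540,432),(775,425),(768,222),(540,225)])]:
  w=np.array([onz(c,f(*q),z) for q in pts]);print(n,np.round(w[:,:2]),np.round(w.mean(0)))
E
```

```text
[[-0.946  0.324 -0.   ]
 [ 0.324  0.946 -0.   ]
 [ 0.    -0.    -1.   ]]
[[ 1.00000e-03 -9.51000e-01 -3.08000e-01  7.82440e+01]
 [ 1.00000e+00  1.00000e-03  0.00000e+00 -2.79000e-01]
 [-0.00000e+00 -3.08000e-01  9.51000e-01 -1.64666e+02]
 [ 0.00000e+00  0.00000e+00  0.00000e+00  1.00000e+00]] [[293.45880375   0.         281.46733272]
 [  0.         293.45880375 208.38117632]
 [  0.           0.           1.        ]]
tool y yaw 71.1 roll 43.1 q6 -0.04 shift [-479.7   63.7 -120.9] p [218.6 638.6 209.1]
pan [[625. 355.]
 [636. 169.]
 [442. 156.]
 [432. 341.]] [534. 255.  41.]
bin [[ 445.  -47.]
 [ 459. -296.]
 [ 675. -289.]
 [ 666.  -44.]] [ 561. -169.   70.]
```

Emit:
jog_arm(steps=[{"linear": [0, 0, -12.1], "roll": 4.31}, {"linear": [0, 0, -12.1], "roll": 4.31}, {"linear": [0, 0, -12.1], "roll": 4.31}, {"linear": [0, 0, -12.1], "roll": 4.31}, {"linear": [0, 0, -12.1], "roll": 4.31}, {"linear": [0, 0, -12.1], "roll": 4.31}, {"linear": [0, 0, -12.1], "roll": 4.31}, {"linear": [0, 0, -12.1], "roll": 4.31}, {"linear": [0, 0, -12.1], "roll": 4.31}, {"linear": [0, 0, -12.1], "roll": 4.31}], fingers=85)

```text
time: 2.58
tool_pos: [218.6, 638.6, 330.7]
ee_rot: [1.623, 2.69, 0.0]
ft_force: [0.2, 1.0, -0.6]
gripper_width: 85.0
grip_force: 0.0
```

Emit:
jog_arm(steps=[{"linear": [-24, 3.2, 0]}, {"linear": [-24, 3.2, 0]}, {"linear": [-24, 3.2, 0]}, {"linear": [-24, 3.2, 0]}, {"linear": [-24, 3.2, 0]}, {"linear": [-24, 3.2, 0]}, {"linear": [-24, 3.2, 0]}, {"linear": [-24, 3.2, 0]}, {"linear": [-24, 3.2, 0]}, {"linear": [-24, 3.2, 0]}])

```text
schema error: expected keys linear, roll
```

Emit:
jog_arm(steps=[{"linear": [-24, 3.2, 0]}, {"linear": [-24, 3.2, 0]}, {"linear": [-24, 3.2, 0]}, {"linear": [-24, 3.2, 0]}, {"linear": [-24, 3.2, 0]}, {"linear": [-24, 3.2, 0]}, {"linear": [-24, 3.2, 0]}, {"linear": [-24, 3.2, 0]}, {"linear": [-24, 3.2, 0]}, {"linear": [-24, 3.2, 0]}])

```text
schema error: expected keys linear, roll
```

Run:
```python
from h import *
c=wrist();save(c,'w1.png');go([500,245,330],28);print(get_state()['time'])
for l,z in dict(scoop_mid=54,scoop_lip=41,scoop_grip=139,scoop=41,slot0=54,slot2=54,pan=41).items():
    print(l,[(round(r['confidence'],2),np.round(r['xy'],1),np.round(onz(c,r['xy'],z),1)) for r in landmark_of(c,l)[:3]])
```

```text
tool y yaw 27.47 roll -0.53 q6 0.72 shift [-479.8   63.5    2.7] p [218.7 638.9 333.5]
2.6333
scoop_mid [(0.96, array([451.4, 392.1]), array([725.6, 400.6,  54. ]))]
scoop_lip []
scoop_grip []
scoop [(0.96, array([447.3, 383.7]), array([720.3, 405.5,  41. ]))]
slot0 [(0.92, array([461.4, 387.4]), array([735.4, 419.5,  54. ])), (0.66, array([435.6, 393. ]), array([699.3, 384. ,  54. ])), (0.62, array([452.8, 394.8]), array([732.5, 396.2,  54. ]))]
slot2 [(0.92, array([461.4, 387.4]), array([735.4, 419.5,  54. ])), (0.66, array([435.6, 393. ]), array([699.3, 384. ,  54. ])), (0.62, array([452.8, 394.8]), array([732.5, 396.2,  54. ]))]
pan []
```

View pics/w1.png

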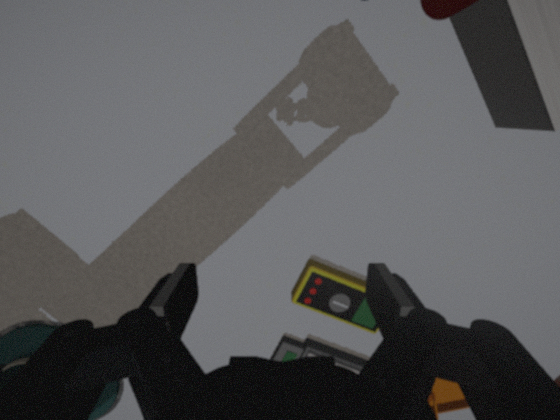

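The view from the starting spot shows the meter at (340,290) and the scoop only partly; now on to the pan.

Emit:
jog_arm(steps=[{"linear": [-24, 3.2, 0], "roll": 0}, {"linear": [-24, 3.2, 0], "roll": 0}, {"linear": [-24, 3.2, 0], "roll": 0}, {"linear": [-24, 3.2, 0], "roll": 0}, {"linear": [-24, 3.2, 0], "roll": 0}, {"linear": [-24, 3.2, 0], "roll": 0}, {"linear": [-24, 3.2, 0], "roll": 0}, {"linear": [-24, 3.2, 0], "roll": 0}, {"linear": [-24, 3.2, 0], "roll": 0}, {"linear": [-24, 3.2, 0], "roll": 0}])

```text
time: 3.82
tool_pos: [360.0, 440.7, 329.6]
ee_rot: [-1.616, -2.694, 0.001]
ft_force: [0.1, 0.6, 0.4]
gripper_width: 84.7
grip_force: 0.0
```

Emit:
jog_arm(steps=[{"linear": [-24, 3.2, 0], "roll": 0}, {"linear": [-24, 3.2, 0], "roll": 0}, {"linear": [-24, 3.2, 0], "roll": 0}, {"linear": [-24, 3.2, 0], "roll": 0}, {"linear": [-24, 3.2, 0], "roll": 0}, {"linear": [-24, 3.2, 0], "roll": 0}, {"linear": [-24, 3.2, 0], "roll": 0}, {"linear": [-24, 3.2, 0], "roll": 0}, {"linear": [-24, 3.2, 0], "roll": 0}, {"linear": [-24, 3.2, 0], "roll": 0}])

```text
time: 4.65
tool_pos: [500.9, 243.8, 329.7]
ee_rot: [-1.617, -2.693, 0.001]
ft_force: [-0.5, -0.3, -0.4]
gripper_width: 84.7
grip_force: 0.0
```

Run:
```python
from h import *
c=wrist();save(c,'w2.png');go([500,245,330],28);print(get_state()['time'])
for l,z in dict(scoop_mid=54,scoop_lip=41,scoop_grip=139,scoop=41,pan=41).items():
    print(l,[(round(r['confidence'],2),np.round(r['xy'],1),np.round(onz(c,r['xy'],z),1)) for r in landmark_of(c,l)[:3]])
c=camera('top')
for l,z in dict(scoop_mid=54,scoop_lip=41,scoop_grip=139,scoop=41,pan=41).items():
    print(l,[(round(r['confidence'],2),np.round(r['xy'],1),np.round(onz(c,r['xy'],z),1)) for r in landmark_of(c,l)[:3]])
```

```text
tool y yaw 27.96 roll -0.04 q6 -0.09 shift [ 4.7 -0.6 -0.6] p [502.8 241.1 329.4]
4.7
scoop_mid [(0.8, array([304.2, 164.3]), array([528.7, 264.9,  54. ])), (0.69, array([463.5, 169.3]), array([744.9, 371.7,  54. ]))]
scoop_lip [(0.9, array([332.3, 165.2]), array([569.7, 282.8,  41. ])), (0.68, array([494.2, 156.6]), array([782.2, 411.2,  41. ]))]
scoop_grip [(0.9, array([264.8, 180.3]), array([483.1, 234. , 139. ]))]
scoop [(0.8, array([304.8, 164.7]), array([531.7, 263.4,  41. ])), (0.6, array([459.9, 166.5]), array([745.4, 374.3,  41. ]))]
pan []
scoop_mid [(0.62, array([191.6, 149.1]), array([764.4, 368.4,  54. ]))]
scoop_lip [(0.59, array([179.9, 135.8]), array([804.9, 405.6,  41. ]))]
scoop_grip [(0.8, array([202.3, 163.2]), array([709., 323., 139.])), (0.5, array([382.2, 215.4]), array([ 582.1, -154.5,  139. ]))]
scoop [(0.85, array([191.3, 147.5]), array([771.8, 371.8,  41. ]))]
pan []
```

View pics/w2.png

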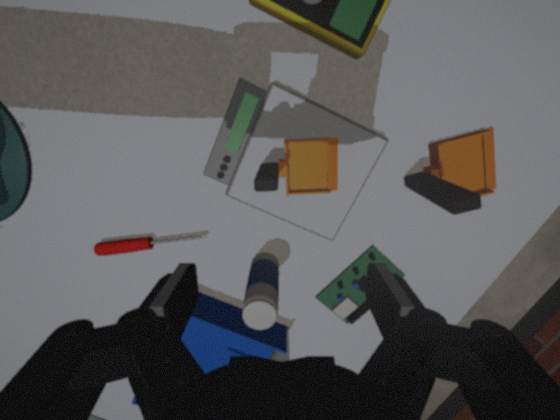

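The wrist view shows the scoop on the pan at (310,165), handle at (267,178), pan corners at (273,83),(388,140),(333,240),(227,194). The scoop is aligned with the image rows. I'll settle and measure again.

Emit:
jog_arm(steps=[{"linear": [0, 0, 0], "roll": 0}, {"linear": [0, 0, 0], "roll": 0}, {"linear": [0, 0, 0], "roll": 0}, {"linear": [0, 0, 0], "roll": 0}, {"linear": [0, 0, 0], "roll": 0}, {"linear": [0, 0, 0], "roll": 0}, {"linear": [0, 0, 0], "roll": 0}, {"linear": [0, 0, 0], "roll": 0}, {"linear": [0, 0, 0], "roll": 0}, {"linear": [0, 0, 0], "roll": 0}])

```text
time: 6.08
tool_pos: [500.5, 244.9, 330.1]
ee_rot: [-1.618, -2.693, -0.0]
ft_force: [-0.2, 0.8, 0.5]
gripper_width: 84.9
grip_force: 0.0
```

Run:
```python
from h import *
c=wrist();save(c,'w3.png');go([500,245,330],28);print(get_state()['time'])
for l,z in dict(scoop_mid=54,scoop_lip=41,scoop_grip=139,scoop=41).items():
    print(l,[(round(r['confidence'],2),np.round(r['xy'],1),np.round(onz(c,r['xy'],z),1)) for r in landmark_of(c,l)[:3]])
im=c['pixels'].astype(int);hsv=cv2.cvtColor(c['pixels'],cv2.COLOR_RGB2HSV)
m=((hsv[...,0]<22)&(hsv[...,1]>150)&(hsv[...,2]>60)).astype(np.uint8);m[:,400:]=0;m[:100]=0;m[230:]=0
k,_=cv2.findContours(m,0,1);k=max(k,key=cv2.contourArea);print('orange rect',cv2.minAreaRect(k),cv2.boundingRect(k))
b=(hsv[...,2]<50).astype(np.uint8);b2=np.zeros_like(b);b2[150:200,245:290]=b[150:200,245:290]
k,_=cv2.findContours(b2,0,1);k=max(k,key=cv2.contourArea);print('handle',cv2.minAreaRect(k),k[:,0].min(0),k[:,0].max(0))
g=cv2.resize(c['pixels'][70:250,200:400],None,fx=4,fy=4,interpolation=2)[40:640];cv2.imwrite('pics/w3c.png',g[:590,:,::-1])
# handle top model projection for initial guess
for a in (26,28,30):
  ca,sa=np.cos(np.radians(a)),np.sin(np.radians(a))
  for lx,ly,lz in [(-72,-8,120),(-72,8,120),(-44,8,120),(-44,-8,120),(47,-41,0),(47,41,0)]:
    print(a,(lx,ly,lz),np.round(proj(c,[531+ca*lx-sa*ly,264+sa*lx+ca*ly,41+lz]),1))
```

```text
tool y yaw 28.01 roll 0.01 q6 -0.08 shift [ 0.3 -0.4  0.1] p [500.5 244.9 330.1]
6.1333
scoop_mid [(0.68, array([463.2, 168.2]), array([743.5, 373.8,  54. ])), (0.62, array([306.7, 166.3]), array([533.3, 265.1,  54. ]))]
scoop_lip [(0.84, array([492. , 156.8]), array([779.6, 410.4,  41. ])), (0.73, array([336.6, 166.4]), array([576.4, 285.4,  41. ]))]
scoop_grip [(0.91, array([454. , 199.6]), array([704.8, 325.2, 139. ])), (0.74, array([267.9, 182.8]), array([487.6, 234.1, 139. ])), (0.25, array([317.5,   5.3]), array([446.8, 426.4, 139. ]))]
scoop [(0.77, array([306.5, 163.1]), array([532.6, 267.9,  41. ])), (0.57, array([458.8, 166.9]), array([744.4, 374. ,  41. ])), (0.42, array([334.7, 165.6]), array([573.1, 285.1,  41. ]))]
orange rect ((307.932861328125, 166.3226776123047), (52.518009185791016, 58.27340316772461), 87.70938873291016) (279, 139, 58, 55)
handle ((266.0, 177.0), (26.0, 22.0), 90.0) [255 164] [277 190]
26 (-72, -8, 120) [250.  186.6]
26 (-72, 8, 120) [250.1 173. ]
26 (-44, 8, 120) [274.4 173.9]
26 (-44, -8, 120) [274.  187.4]
26 (47, -41, 0) [332.3 191.5]
26 (47, 41, 0) [337.1 138.9]
28 (-72, -8, 120) [250.3 188.7]
28 (-72, 8, 120) [249.9 175.2]
28 (-44, 8, 120) [274.1 175.2]
28 (-44, -8, 120) [274.2 188.7]
28 (47, -41, 0) [333.2 190.5]
28 (47, 41, 0) [336.2 137.7]
30 (-72, -8, 120) [250.6 190.7]
30 (-72, 8, 120) [249.7 177.3]
30 (-44, 8, 120) [273.9 176.5]
30 (-44, -8, 120) [274.5 189.9]
30 (47, -41, 0) [334.2 189.5]
30 (47, 41, 0) [335.3 136.6]
```

View pics/w3c.png

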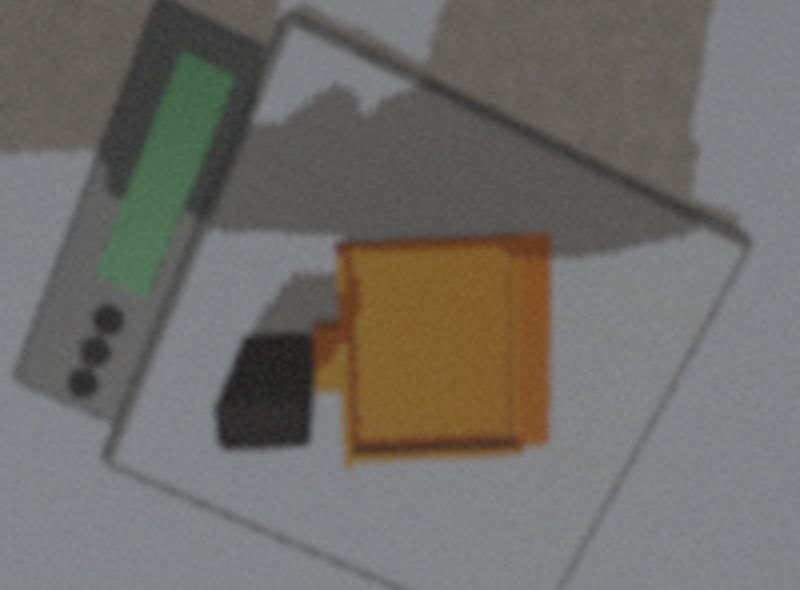

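Run:
```python
from h import *
from scipy.optimize import least_squares
c=wrist()
L=[(47,-41,0),(47,41,0),(-72,-8,120),(-44,-8,120),(-35,-41,26),(-35,41,26)]
U=np.array([(337.5,190.5),(337.5,138.8),(255.7,191.7),(277.2,191),(287,196),(284.5,141)])
def f(v,L,U,z0):
    M=R.from_euler('z',v[2]).as_matrix();return (np.array([proj(c,M@np.array(l,float)+[v[0],v[1],z0]) for l in L])-U).ravel()
for n in (4,6):
    r=least_squares(f,[531,264,.5],args=(L[:n],U[:n],41),x_scale=[10,10,.1]);print(r.x,np.degrees(r.x[2]),r.fun.round(1))
    v=r.x;a=v[2];g=v[:2]-58*np.array([np.cos(a),np.sin(a)]);print('grip',g)
L=[(-95,90,0),(95,90,0),(95,-90,0),(-95,-90,0)];U=np.array([(273,83),(387,140.5),(333,240),(227,195)])
r=least_squares(f,[531,254,0],args=(L,U,41),x_scale=[10,10,.1]);print('pan',r.x,np.degrees(r.x[2]),r.fun.round(1))
```

```text
[5.35760778e+02 2.64473303e+02 5.19087464e-01] 29.741520864986693 [-0.7  0.2  0.8 -0.8 -1.2  0.3  1.1  0.3]
grip [485.40098827 235.70019786]
[5.35978060e+02 2.64822522e+02 5.21071261e-01] 29.855184087202925 [-0.4  0.   1.  -1.  -0.9  0.2  1.4  0.2 -1.1  0.5 -0.2  0.1]
grip [485.6754492  235.94957026]
pan [5.34451084e+02 2.59911887e+02 6.19843648e-02] 3.551442498838689 [-0.2  0.8  0.6 -0.3 -0.5 -0.2  0.1 -0.4]
```

Emit:
jog_arm(steps=[{"linear": [0, -1.75, 16], "roll": -0.18}, {"linear": [0, -1.75, 16], "roll": -0.18}, {"linear": [0, -1.75, 16], "roll": -0.18}, {"linear": [0, -1.75, 16], "roll": -0.18}, {"linear": [0, -1.75, 16], "roll": -0.18}, {"linear": [0, -1.75, 16], "roll": -0.18}, {"linear": [0, -1.75, 16], "roll": -0.18}, {"linear": [0, -1.75, 16], "roll": -0.18}, {"linear": [0, -1.75, 16], "roll": -0.18}, {"linear": [0, -1.75, 16], "roll": -0.18}])

```text
time: 7.22
tool_pos: [485.0, 236.4, 169.4]
ee_rot: [1.575, 2.718, 0.0]
ft_force: [0.5, -0.5, 0.1]
gripper_width: 85.2
grip_force: 0.0
```

Emit:
jog_arm(steps=[{"linear": [0, 0, 12], "roll": 0}, {"linear": [0, 0, 10], "roll": 0}, {"linear": [0, 0, 8], "roll": 0}, {"linear": [0, 0, 6], "roll": 0}, {"linear": [0, 0, 4], "roll": 0}, {"linear": [0, 0, 2], "roll": 0}, {"linear": [0, 0, 0], "roll": 0}, {"linear": [0, 0, 0], "roll": 0}, {"linear": [0, 0, 0], "roll": 0}, {"linear": [0, 0, 0], "roll": 0}])

```text
time: 8.05
tool_pos: [485.3, 236.5, 128.6]
ee_rot: [1.575, 2.718, 0.001]
ft_force: [0.2, 0.4, -0.4]
gripper_width: 85.1
grip_force: 0.0
```

Emit:
jog_arm(steps=[{"linear": [0, 0, 0], "roll": 0}, {"linear": [0, 0, 0], "roll": 0}, {"linear": [0, 0, 0], "roll": 0}, {"linear": [0, 0, 0], "roll": 0}, {"linear": [0, 0, 0], "roll": 0}, {"linear": [0, 0, 0], "roll": 0}, {"linear": [0, 0, 0], "roll": 0}, {"linear": [0, 0, 0], "roll": 0}, {"linear": [0, 0, 0], "roll": 0}, {"linear": [0, 0, 0], "roll": 0}], fingers=15, squeeze=100)

```text
time: 8.88
tool_pos: [485.1, 236.4, 128.3]
ee_rot: [1.575, 2.718, 0.0]
ft_force: [-3.4, -1.4, 5.4]
gripper_width: 24.6
grip_force: 98.7
```

Emit:
jog_arm(steps=[{"linear": [0, 0, -4], "roll": 0}, {"linear": [0, 0, -10], "roll": 0}, {"linear": [0, 0, -16], "roll": 0}, {"linear": [0, 0, -20], "roll": 4}, {"linear": [0, 0, -20], "roll": 4.5}, {"linear": [0, 0, -20], "roll": 4.5}, {"linear": [0, 0, -20], "roll": 4.5}, {"linear": [0, 0, -20], "roll": 4.5}, {"linear": [0, 0, -18], "roll": 3}, {"linear": [0, 0, -12], "roll": 1.5}])

```text
time: 9.72
tool_pos: [485.3, 236.5, 290.8]
ee_rot: [2.16, 2.28, 0.003]
ft_force: [0.6, 0.3, -1.2]
gripper_width: 24.6
grip_force: 98.7
```

Run:
```python
from h import *
go([540,0,290],3.3);print(get_state()['gripper_width'],get_state()['ft_force'])
c=wrist();save(c,'w4.png')
s=camera('scene');save(s,'s4.png')
a=cv2.resize(c['pixels'][60:300,200:400],(400,480),interpolation=2)
b=cv2.resize(s['pixels'][60:300,200:400],(400,480),interpolation=2)
cv2.imwrite('pics/v4.png',np.hstack([a,b])[:,:,::-1])
```

```text
tool y yaw 3.12 roll -0.18 q6 0.35 shift [-239.3   41.     0.7] p [485.3 236.5 290.8]
24.6334885809234 [ 0.55379019  0.28342473 -1.16086938]
```

View pics/v4.png

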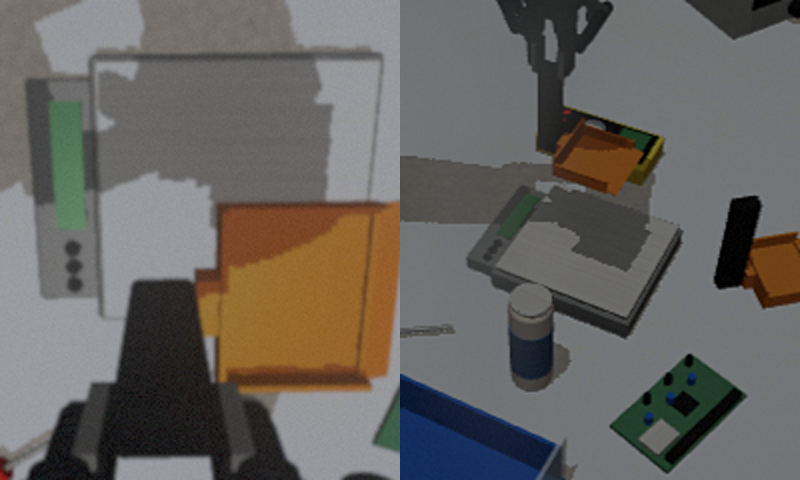

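The scoop is held level, square to the gripper (left half; trough at (300,300)), and the scene view (right half) shows it clear of the pan. Next, over the bin to measure it.

Emit:
jog_arm(steps=[{"linear": [-8, 0.9, -9], "roll": 0}, {"linear": [-16, 0.9, -9], "roll": 0}, {"linear": [-22, 0.9, -9], "roll": 0}, {"linear": [-25, 0.9, -9], "roll": 0}, {"linear": [-25, 0.9, -9], "roll": 0}, {"linear": [-25, 0.9, -9], "roll": 0}, {"linear": [-25, 0.9, -9], "roll": 0}, {"linear": [-25, 0.9, -9], "roll": 0}, {"linear": [-25, 0.9, -9], "roll": 0}, {"linear": [-25, 0.9, -9], "roll": 0}])

```text
time: 10.65
tool_pos: [506.5, 14.6, 378.0]
ee_rot: [-2.155, -2.285, 0.001]
ft_force: [1.2, -0.0, -1.7]
gripper_width: 25.0
grip_force: 98.6
```

Emit:
jog_arm(steps=[{"linear": [-25, 0.9, 0], "roll": 0}, {"linear": [-25, 0.9, 0], "roll": 0}, {"linear": [-25, 0.9, 0], "roll": 0}, {"linear": [-25, 0.9, 0], "roll": 0}, {"linear": [-25, 0.9, 0], "roll": 0}, {"linear": [-25, 0.9, 0], "roll": 0}, {"linear": [-25, 0.9, 0], "roll": 0}, {"linear": [-25, 0.9, 0], "roll": 0}, {"linear": [-25, 0.9, 0], "roll": 0}, {"linear": [-25, 0.9, 0], "roll": 0}])

```text
time: 11.48
tool_pos: [529.7, -234.4, 377.5]
ee_rot: [-2.155, -2.285, 0.001]
ft_force: [0.7, 0.0, -1.5]
gripper_width: 25.0
grip_force: 98.7
```

Emit:
jog_arm(steps=[{"linear": [-20, 0, 0], "roll": 0}, {"linear": [-12, 0, 0], "roll": 0}, {"linear": [-3, 0, 0], "roll": 0}, {"linear": [0, 0, 0], "roll": 0}, {"linear": [0, 0, 0], "roll": 0}, {"linear": [0, 0, 0], "roll": 0}, {"linear": [0, 0, 0], "roll": 0}, {"linear": [0, 0, 0], "roll": 0}, {"linear": [0, 0, 0], "roll": 0}, {"linear": [0, 0, 0], "roll": 0}])

```text
time: 12.32
tool_pos: [532.3, -267.4, 378.2]
ee_rot: [2.156, 2.285, 0.0]
ft_force: [0.6, -0.5, -0.9]
gripper_width: 24.6
grip_force: 98.7
```

Run:
```python
from h import *
go([530,-268,380],3.3);c=wrist();save(c,'w5.png');np.save('w5.npy',{k:np.array(c[k]) for k in('xyz','rotation','intrinsics')},allow_pickle=True)
for l,z in dict(bin=0,blade=78,blade_end=78,cap0=14,scoop_mid=306,scoop_lip=293,scoop=293,scoop_grip=391).items():
    print(l,[(round(r['confidence'],2),np.round(r['xy'],1),np.round(onz(c,r['xy'],z),1)) for r in landmark_of(c,l)[:5]])
cv2.imwrite('pics/w5b.png',cv2.resize(c['pixels'][:,:,::-1],None,fx=1.4,fy=1.4,interpolation=2))
```

```text
tool y yaw 3.33 roll 0.03 q6 -0.57 shift [-0.5 -2.4 -1.8] p [ 532.3 -267.4  378.2]
bin [(0.81, array([300.7, 103.6]), array([ 560.9, -170.7,    0. ]))]
blade [(0.84, array([377.5, 102.2]), array([ 670.3, -164.6,   78. ]))]
blade_end [(0.73, array([317.6, 100. ]), array([ 580.9, -166.8,   78. ])), (0.39, array([355. , 135.5]), array([ 643.4, -214.6,   78. ]))]
cap0 [(0.97, array([355.2, 135.1]), array([ 659.5, -217.4,   14. ])), (0.79, array([328.8, 141.4]), array([ 614.5, -230.9,   14. ])), (0.75, array([338.6, 136.1]), array([ 630.7, -220.8,   14. ])), (0.7, array([358.6, 135.4]), array([ 665.5, -217.6,   14. ])), (0.67, array([407.5, 132.3]), array([ 750.1, -207.3,   14. ]))]
scoop_mid [(0.58, array([350.8, 208.1]), array([ 591.5, -261.8,  306. ]))]
scoop_lip [(0.94, array([392.8, 204.4]), array([ 631.9, -260.2,  293. ]))]
scoop [(0.91, array([341.7, 207.7]), array([ 586.8, -265.9,  293. ]))]
scoop_grip [(0.92, array([278.8, 257.9]), array([ 531.4, -268.1,  391. ])), (0.5, array([317.8, 102. ]), array([ 545.7, -182.7,  391. ]))]
```

View pics/w5b.png

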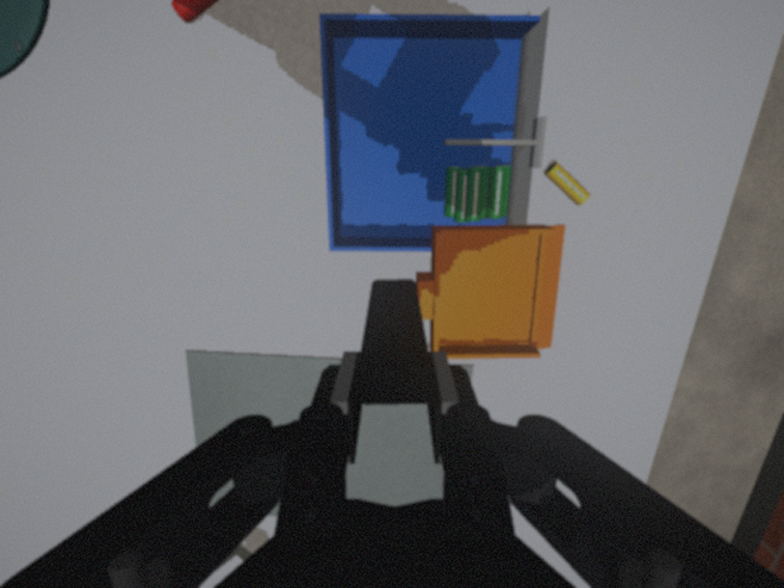

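```bash
cat > m.py <<'E'
from h import *
from scipy.optimize import least_squares
c=np.load('w5.npy',allow_pickle=True).item();im=cv2.imread('pics/w5.png');h=cv2.cvtColor(im,cv2.COLOR_BGR2HSV)
B=(h[...,0]>100)&(h[...,0]<130)&(h[...,1]>120)
yaw=3.2
def line(pts,z,along):
    w=np.array([onz(c,p,z)[:2] for p in pts]);i=1 if along=='y' else 0
    q=np.polyfit(w[:,i],w[:,1-i],1);r=w[:,1-i]-np.polyval(q,w[:,i]);k=abs(r)<2.5;q=np.polyfit(w[k,i],w[k,1-i],1)
    a=np.degrees(np.arctan(q[0]))*(-1 if along=='y' else 1);print(along,'yaw',round(a,2),'n',k.sum(),'std',r.std().round(2));return q
n=line([(np.where(B[v,200:300])[0][0]+200-.5,v) for v in range(25,170)],70,'y')
t=line([(u,np.where(B[:,u])[0][0]-.5) for u in range(240,370)],70,'x')
b=line([(u,np.where(B[100:200,u])[0][-1]+100+.5) for u in range(240,300)],70,'x')
a=np.radians(3.3);ex=np.array([np.cos(a),np.sin(a)]);ey=np.array([-ex[1],ex[0]])
# at mid of lines
P=np.array([np.polyval(n,-170),-170]);T=np.array([560,np.polyval(t,560)]);Bo=np.array([500,np.polyval(b,500)])
print('near',P@ex,'top',T@ey,'bot',Bo@ey,'span',(T-Bo)@ey)
C=(P@ex+112.5)*ex+((T+Bo)/2@ey)*ey;print('bin centre',C)
def bb(p,z):
    w=onz(c,p,z)[:2]-C;return np.round([w@ex,w@ey],1)
G=((h[...,0]>45)&(h[...,0]<80)&(h[...,1]>90)).astype(np.uint8);k,_=cv2.findContours(G[90:165,300:380].copy(),0,1);k=max(k,key=cv2.contourArea)[:,0]+[300,90]
print('green box px',k.min(0),k.max(0),'bin',bb(k.min(0),35),bb(k.max(0),35))
print('blade end top',bb((317.9,101.4),96),'bottom',bb((317.9,101.4),78),'root',bb((384,101.5),96))
L=[(-35,41,26),(-35,-41,26),(47,41,0),(47,-41,0)];U=np.array([(433,226),(433,357),(565,225),(551,348)])/1.4
def f(v):
    M=R.from_euler('z',v[2]).as_matrix();return (np.array([proj(c,M@np.array(l,float)+[v[0],v[1],v[3]]) for l in L])-U).ravel()
r=least_squares(f,[590,-264,.06,291],x_scale=[10,10,.1,10]);print('scoop',r.x.round(1),np.degrees(r.x[2]),r.fun.round(1))
E
python3 m.py
```

```text
y yaw 2.89 n 145 std 0.47
x yaw 3.06 n 130 std 0.49
x yaw 2.12 n 60 std 0.5
near 442.3064582636064 top -83.14389628041718 bot -319.6934546996792 span 236.54955841926204
bin centre [ 565.48095748 -169.14779247]
green box px [318 119] [364 157] bin [ 22.3 -26.3] [104.  -88.8]
blade end top [14.  -1.2] bottom [16.1 -0.5] root [108.6  -1.2]
scoop [ 590.8 -263.1    0.   289.6] 2.486628398816695 [ 2.6  1.1 -1.9  2.7  0.6 -1.6 -1.9 -2.5]
```

Wrist picture: bin at px(1.4x) (320..549, 15..250), blade (445–538, 142), pile of green cans (445–508, 165–222); the yellow can at (567,183) is outside the bin and is left alone. Bin centre ≈ (565.4, −169.5), yaw ≈ 3°.

Emit:
jog_arm(steps=[{"linear": [3.85, -4.88, 13], "roll": 0.03}, {"linear": [3.85, -4.88, 13], "roll": 0.03}, {"linear": [3.85, -4.88, 13], "roll": 0.03}, {"linear": [3.85, -4.88, 13], "roll": 0.03}, {"linear": [3.85, -4.88, 13], "roll": 0.03}, {"linear": [3.85, -4.88, 13], "roll": 0.03}, {"linear": [3.85, -4.88, 13], "roll": 0.03}, {"linear": [3.85, -4.88, 13], "roll": 0.03}, {"linear": [3.85, -4.88, 13], "roll": 0.03}, {"linear": [3.85, -4.88, 13], "roll": 0.03}])

```text
time: 13.6
tool_pos: [481.1, -231.7, 247.5]
ee_rot: [2.162, 2.279, 0.0]
ft_force: [-0.7, 0.6, -0.6]
gripper_width: 24.8
grip_force: 98.7
```

Emit:
jog_arm(steps=[{"linear": [0, 0, 20], "roll": 0}, {"linear": [0, 0, 20], "roll": 0}, {"linear": [0, 0, 20], "roll": 0}, {"linear": [0, 0, 18], "roll": 0}, {"linear": [0, 0, 14], "roll": 0}, {"linear": [0, 0, 10], "roll": 0}, {"linear": [0, 0, 6], "roll": 0}, {"linear": [0, 0, 3], "roll": 0}, {"linear": [0, 0, 0], "roll": 0}, {"linear": [0, 0, 0], "roll": 0}])

```text
time: 14.43
tool_pos: [481.7, -232.1, 137.9]
ee_rot: [2.162, 2.278, 0.0]
ft_force: [-1.2, 0.3, -1.5]
gripper_width: 24.7
grip_force: 98.7
```

Run:
```python
from h import *
go([481.5,-231.5,92.2],3.0);c=wrist();save(c,'w6.png')
s=camera('top');save(s,'t6.png')
cv2.imwrite('pics/v6.png',np.hstack([cv2.resize(c['pixels'][:300,200:500],(500,500)),cv2.resize(s['pixels'][170:270,340:440],(300,300),interpolation=2)[[*range(300)]+[0]*200]])[:,:,::-1])
```

```text
tool y yaw 3.0 roll 0.0 q6 -0.55 shift [ 0.6 -0.2 45.7] p [ 481.7 -232.1  137.9]
```

View pics/v6.png

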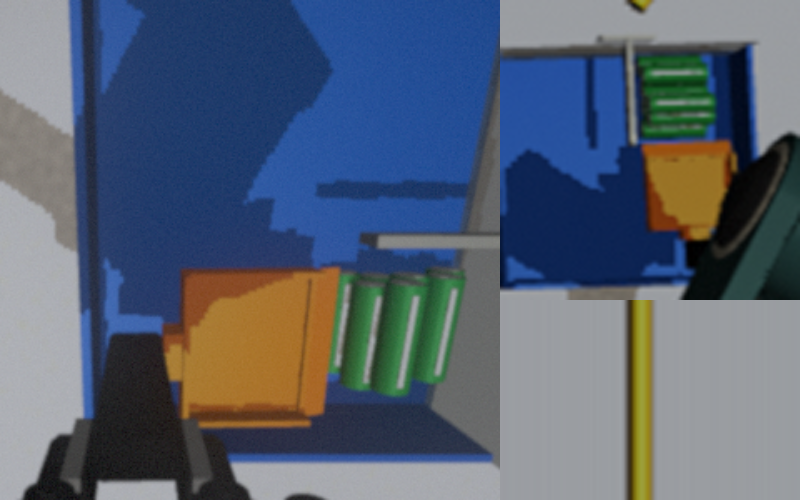

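Run:
```python
from h import *
c=wrist();C=np.array([565.4,-169.5]);a=np.radians(3);ex=np.array([np.cos(a),np.sin(a)]);ey=np.array([-ex[1],ex[0]])
def bb(p,z):
    w=onz(c,p,z)[:2]-C;return np.round([w@ex,w@ey],1)
q=lambda x,y:(200+x*.6,y*.6)
for n,z,p1,p2 in [('cap7',52,(405,277),(395,393)),('l2far',35,(447,270),(435,382)),('l2near',35,(368,280),(360,387)),('scoopback',76.6,(183,270),(183,424)),('lip',50.6,(341,268),(324,414)),('blade end',96,(362,236),(362,236)),('binfar floor',4,(430,405),(430,405))]: print(n,bb(q(*p1),z),bb(q(*p2),z))
```

```text
cap7 [ 52.5 -22.7] [ 58.  -87.4]
l2far [ 84.3 -21.8] [ 90.2 -87.7]
l2near [ 41.8 -27.3] [ 46.4 -90.9]
scoopback [-64.3 -15.3] [-61.9 -94.1]
lip [ 19.5 -18.3] [  20.6 -101. ]
blade end [7.4 1.9] [7.4 1.9]
binfar floor [ 110.4 -116.8] [ 110.4 -116.8]
```

The scoop is in line with the pile, within about 2 mm in y. Lowering to the floor and driving in.

Emit:
jog_arm(steps=[{"linear": [0, 0, 10], "roll": 0}, {"linear": [0, 0, 10], "roll": 0}, {"linear": [0, 0, 9], "roll": 0}, {"linear": [0, 0, 7], "roll": 0}, {"linear": [0, 0, 5], "roll": 0}, {"linear": [0, 0, 3], "roll": 0}, {"linear": [0, 0, 1.5], "roll": 0}, {"linear": [0, 0, 0.7], "roll": 0}, {"linear": [0, 0, 0], "roll": 0}, {"linear": [0, 0, 0], "roll": 0}])

```text
time: 15.42
tool_pos: [481.6, -232.1, 91.4]
ee_rot: [2.162, 2.278, 0.0]
ft_force: [-1.9, 0.7, 2.8]
gripper_width: 25.2
grip_force: 99.2
```

Emit:
jog_arm(steps=[{"linear": [0, 3, 0], "roll": 0}, {"linear": [0, 4, 0], "roll": 0}, {"linear": [0, 4, 0], "roll": 0}, {"linear": [0, 4, 0], "roll": 0}, {"linear": [0, 4, 0], "roll": 0}, {"linear": [0, 4, 0], "roll": 0}, {"linear": [0, 4, 0], "roll": 0}, {"linear": [0, 4, 0], "roll": 0}, {"linear": [0, 4, 0], "roll": 0}, {"linear": [0, 4, 0], "roll": 0}])

```text
time: 16.25
tool_pos: [520.7, -230.1, 91.5]
ee_rot: [2.162, 2.279, -0.001]
ft_force: [-9.2, -0.2, 12.4]
gripper_width: 24.8
grip_force: 100.2
```

Emit:
jog_arm(steps=[{"linear": [0, 4, 0], "roll": 0}, {"linear": [0, 4, 0], "roll": 0}, {"linear": [0, 4, 0], "roll": 0}, {"linear": [0, 4, 0], "roll": 0}, {"linear": [0, 4, 0], "roll": 0}, {"linear": [0, 4, 0], "roll": 0}, {"linear": [0, 4, 0], "roll": 0}, {"linear": [0, 3, 0], "roll": 0}, {"linear": [0, 2, 0], "roll": 0}, {"linear": [0, 0, 0], "roll": 0}])

```text
time: 17.08
tool_pos: [551.3, -228.8, 93.4]
ee_rot: [-2.16, -2.276, 0.008]
ft_force: [-40.3, 1.9, 38.5]
gripper_width: 24.9
grip_force: 103.6
```

Run:
```python
from h import *
p,M=axes();a=np.radians(3);ex=np.array([np.cos(a),np.sin(a)]);ey=np.array([-ex[1],ex[0]]);d=p[:2]-[565.4,-169.5]
print('scoop mid bin',d@ex+58,d@ey,get_state()['ft_force']);c=wrist();save(c,'w7.png')
cv2.imwrite('pics/v7.png',cv2.resize(c['pixels'][120:300,240:480],(800,600),interpolation=2)[:,:,::-1])
```

```text
scoop mid bin 40.84235835102058 -58.51094582812743 [-40.30688465   1.86453398  38.45644015]
```

View pics/v7.png

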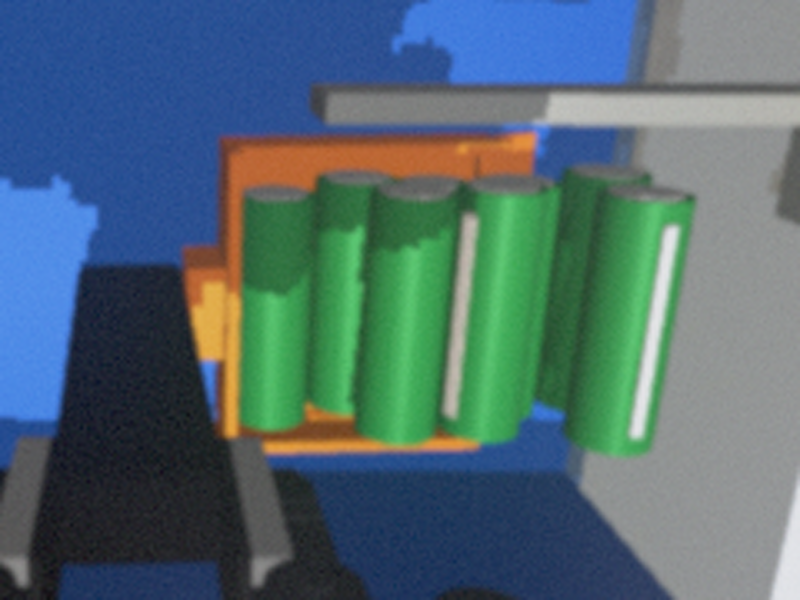

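Picture: the scoop (px 220–540) holds a rear can (275,310), a second (350,290), upper cans at (410,310) and (505,310). One can sits on the ramp at (545,300) and two cans lie at the wall (605,290) and (645,320). It is jammed at about 40 N, but a heap is already in the trough, so I ease back and lift.

Emit:
jog_arm(steps=[{"linear": [0, -1, 0], "roll": 0}, {"linear": [0, -1, -1], "roll": 0}, {"linear": [0, -1, -2], "roll": 0}, {"linear": [0, 0, -3], "roll": 0}, {"linear": [0, 0, -4], "roll": 0}, {"linear": [0, 0, -4], "roll": 0}, {"linear": [0, 0, -4], "roll": 0}, {"linear": [0, 0, -4], "roll": 0}, {"linear": [0, 0, -3], "roll": 0}, {"linear": [0, 0, -2], "roll": 0}])

```text
time: 17.97
tool_pos: [550.8, -228.3, 118.4]
ee_rot: [2.162, 2.279, 0.001]
ft_force: [-1.7, 0.2, -3.2]
gripper_width: 24.7
grip_force: 98.7
```

Emit:
jog_arm(steps=[{"linear": [0, 0, -3], "roll": 0}, {"linear": [0, 0, -4], "roll": 0}, {"linear": [0, 0, -4], "roll": 0}, {"linear": [0, 0, -3], "roll": 0}, {"linear": [0, 0, -3], "roll": 0}, {"linear": [0, 0, -2], "roll": 0}, {"linear": [0, 0, -1], "roll": 0}, {"linear": [0, 0, 0], "roll": 0}, {"linear": [0, 0, 0], "roll": 0}, {"linear": [0, 0, 0], "roll": 0}])

```text
time: 18.8
tool_pos: [549.9, -228.3, 137.9]
ee_rot: [-2.162, -2.278, 0.001]
ft_force: [-5.7, -0.4, -3.2]
gripper_width: 24.9
grip_force: 98.9
```

```bash
cat > bs.py <<'E'
from h import *
def bs():
    p,M=axes();a=np.radians(3);ex=np.array([np.cos(a),np.sin(a)]);ey=np.array([-ex[1],ex[0]]);d=p[:2]-[565.4,-169.5]
    s=get_state();print('scoop mid bin',np.round([d@ex+58,d@ey,p[2]-87.3],1),'yaw',np.degrees(np.arctan2(M[1,1],M[0,1])).round(2),np.round(s['ft_force'],1),round(s['time'],1),np.round(M[2],3))
def caps(c,z):
    p,M=axes()
    for r in landmark_of(c,'cap4'):
        if r['confidence']>.3:
            w=onz(c,r['xy'],z)-p;print(' cap',round(r['confidence'],2),np.round(r['xy']),'scoop x,y if z=%d:'%z,np.round([w@M[:,1]-58,w@M[:,0]],0))
E
python3 - <<'E'
from bs import *
bs();c=wrist();save(c,'w8.png');caps(c,70)
s=camera('scene');save(s,'s8.png')
a=cv2.resize(c['pixels'][120:300,240:480],(480,360),interpolation=2);b=cv2.resize(s['pixels'][270:390,170:276],(318,360),interpolation=2)
cv2.imwrite('pics/v8.png',np.hstack([a,b])[:,:,::-1])
E
```

```text
scoop mid bin [ 39.5 -58.   50.6] yaw 3.0 [-5.7 -0.4 -3.2] 18.8 [ 0.    -0.001 -1.   ]
 cap 0.94 [418. 206.] scoop x,y if z=70: [56.  5.]
 cap 0.89 [322. 212.] scoop x,y if z=70: [-24.   0.]
 cap 0.85 [388. 210.] scoop x,y if z=70: [31.  2.]
 cap 0.78 [346. 207.] scoop x,y if z=70: [-4.  4.]
 cap 0.7 [364. 214.] scoop x,y if z=70: [11. -1.]
 cap 0.65 [478. 183.] scoop x,y if z=70: [101.  25.]
 cap 0.52 [394. 212.] scoop x,y if z=70: [36.  1.]
```

View pics/v8.png

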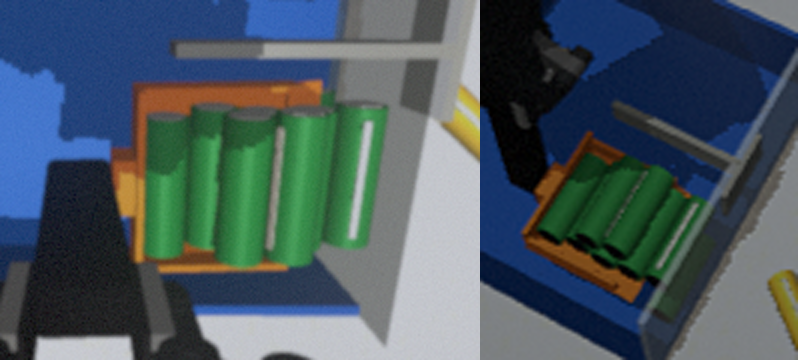

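Picture: the scoop is lifted clear with three cans in the trough, two lying on top at (245,185) and (305,185), and one caught between lip and far wall at (355,175). I pull back so that it drops into the bin.

Emit:
jog_arm(steps=[{"linear": [0, -1, 0], "roll": 0}, {"linear": [0, -2, 0], "roll": 0}, {"linear": [0, -3, 0], "roll": 0}, {"linear": [0, -3, 0], "roll": 0}, {"linear": [0, -3, 0], "roll": 0}, {"linear": [0, -3, 0], "roll": 0}, {"linear": [0, -3, 0], "roll": 0}, {"linear": [0, -2, 0], "roll": 0}, {"linear": [0, -1, 0], "roll": 0}, {"linear": [0, 0, 0], "roll": 0}])

```text
time: 19.78
tool_pos: [529.3, -229.5, 138.0]
ee_rot: [2.162, 2.279, 0.0]
ft_force: [0.3, -0.1, -1.4]
gripper_width: 24.8
grip_force: 99.3
```

```bash
cat >> bs.py <<'E'
def gmask(c):
    h=cv2.cvtColor(c['pixels'],cv2.COLOR_RGB2HSV);return ((h[...,0]>45)&(h[...,0]<85)&(h[...,1]>90)).astype(np.uint8)
def ascii(c,r0,r1,c0,c1,st=4,sr=6):
    h=cv2.cvtColor(c['pixels'],cv2.COLOR_RGB2HSV)
    for v in range(r0,r1,sr):
        print(v,''.join('G' if 45<h[v,u,0]<85 and h[v,u,1]>90 else 'b' if 95<h[v,u,0]<130 and h[v,u,1]>110 else 'o' if h[v,u,0]<25 and h[v,u,1]>120 and h[v,u,2]>40 else '#' if h[v,u,2]<45 else '.' for u in range(c0,c1,st)))
E
python3 - <<'E'
from bs import *
bs();c=wrist();save(c,'w9.png')
for z in (66,83): caps(c,z)
s=camera('scene');save(s,'s9.png')
print([(round(r['confidence'],2),np.round(r['box'])) for r in find_in(c,'cap4')])
print([(round(r['confidence'],2),np.round(r['box'])) for r in find_in(s,'cap4')])
ascii(c,120,270,290,480,3,6)
E
```

```text
scoop mid bin [ 18.8 -58.   50.7] yaw 3.0 [ 0.3 -0.1 -1.4] 19.8 [-0.  0. -1.]
 cap 0.76 [409. 194.] scoop x,y if z=66: [49. 14.]
 cap 0.72 [373. 210.] scoop x,y if z=66: [20.  0.]
 cap 0.72 [325. 214.] scoop x,y if z=66: [-21.  -3.]
 cap 0.71 [346. 208.] scoop x,y if z=66: [-3.  2.]
 cap 0.64 [498. 186.] scoop x,y if z=66: [122.  21.]
 cap 0.6 [362. 214.] scoop x,y if z=66: [11. -3.]
 cap 0.58 [423. 201.] scoop x,y if z=66: [61.  8.]
 cap 0.34 [367. 209.] scoop x,y if z=66: [15.  1.]
 cap 0.76 [409. 194.] scoop x,y if z=83: [41. 19.]
 cap 0.72 [373. 210.] scoop x,y if z=83: [14.  6.]
 cap 0.72 [325. 214.] scoop x,y if z=83: [-23.   3.]
 cap 0.71 [346. 208.] scoop x,y if z=83: [-7.  8.]
 cap 0.64 [498. 186.] scoop x,y if z=83: [109.  26.]
 cap 0.6 [362. 214.] scoop x,y if z=83: [6. 3.]
 cap 0.58 [423. 201.] scoop x,y if z=83: [53. 13.]
 cap 0.34 [367. 209.] scoop x,y if z=83: [10.  7.]
[(0.96, array([409., 195.,  21.,  60.])), (0.96, array([345., 209.,  23.,  72.])), (0.95, array([366., 213.,  31.,  78.])), (0.92, array([380., 208.,  10.,  74.])), (0.85, array([324., 214.,  24.,  70.]
[... 1396 characters left out ...]
..........
210 #b#ooooo.GGGGGGGGGGGGGGGGGGGGGGooooooGGG.GGGGGGG................
216 ###ooooo.GGGGGGGGGGGGGGGGGGGGGGoooooGGG.GGGGGGG.................
222 ###.oooo.GGGGGGGGGGGGGGGGGGGGGGoooooGGGGGGGGGGG.................
228 ####..ooGGGGGGGGGGGG.GGGGGGGGG.oooo.bbbbGGGGGGG.................
234 ####bbooGGGGGGGGGGGG.GGGGGGGGG.oooo.bbbbb.......................
240 #####booGGGGGGGGGGGG.GGGGGGGGGooooo.bbbbb.......................
246 #####.ooGGGGGGGooooo.GGGGGGGGoooooo.bbbbb.......................
252 ######....oooooooooooo.GGGG.oooo.bbb.bbbbb.b....................
258 #######....bbbbbbbbbbbbbbbbbbbbbbbb.bb..b.......................
264 #######....###.bbbbbbbbbbbbbbbbbb..bbbbb.....b..................
```

The trough now holds three cans (scoop x ≈ −21, −3, 20) with one on top at x ≈ 9; the rest have dropped back into the bin. Next, the sweep under the blade.

Emit:
jog_arm(steps=[{"linear": [0, 1, -0.5], "roll": 0}, {"linear": [0, 2, -0.5], "roll": 0}, {"linear": [0, 2, 0], "roll": 0}, {"linear": [0, 2, 0], "roll": 0}, {"linear": [0, 1, 0], "roll": 0}, {"linear": [1, 0, 0], "roll": 0}, {"linear": [3, 0, 0], "roll": 0}, {"linear": [4, 0, 0], "roll": 0}, {"linear": [4, 0, 0], "roll": 0}, {"linear": [4, 0, 0], "roll": 0}])

```text
time: 20.92
tool_pos: [536.5, -212.5, 138.9]
ee_rot: [2.162, 2.279, 0.0]
ft_force: [1.1, -0.4, -2.8]
gripper_width: 24.9
grip_force: 99.3
```

Emit:
jog_arm(steps=[{"linear": [4, 0, 0], "roll": 0}, {"linear": [4, 0, 0], "roll": 0}, {"linear": [4, 0, 0], "roll": 0}, {"linear": [4, 0, 0], "roll": 0}, {"linear": [4, 0, 0], "roll": 0}, {"linear": [4, 0, 0], "roll": 0}, {"linear": [4, 0, 0], "roll": 0}, {"linear": [4, 0, 0], "roll": 0}, {"linear": [4, 0, 0], "roll": 0}, {"linear": [4, 0, 0], "roll": 0}])

```text
time: 21.75
tool_pos: [534.4, -172.7, 138.9]
ee_rot: [-2.162, -2.279, -0.0]
ft_force: [0.2, -0.2, -3.4]
gripper_width: 24.3
grip_force: 99.3
```

Run:
```python
from bs import *
bs();c=wrist();save(c,'w10.png')
caps(c,66)
print([(round(r['confidence'],2),np.round(r['box'])) for r in find_in(c,'cap4')])
ascii(c,120,270,290,480,3,6)
```

```text
scoop mid bin [26.9 -1.6 51.6] yaw 3.0 [ 0.2 -0.2 -3.4] 21.8 [ 0. -0. -1.]
 cap 0.97 [364. 250.] scoop x,y if z=66: [ 16. -38.]
 cap 0.91 [341. 247.] scoop x,y if z=66: [ -4. -35.]
 cap 0.87 [476. 234.] scoop x,y if z=66: [113. -23.]
 cap 0.84 [322. 212.] scoop x,y if z=66: [-22.  -3.]
 cap 0.82 [408. 252.] scoop x,y if z=66: [ 56. -40.]
 cap 0.8 [393. 244.] scoop x,y if z=66: [ 41. -32.]
 cap 0.73 [380. 208.] scoop x,y if z=66: [26.  2.]
[(0.96, array([349., 210.,  34.,  75.])), (0.93, array([378., 208.,  24.,  75.])), (0.87, array([486., 240.,  28.,  36.])), (0.86, array([408., 252.,  28.,  59.])), (0.85, array([389., 252.,  19.,  48.])), (0.81, array([325., 215.,  24.,  75.])), (0.8, array([342., 268.,  21.,  25.])), (0.65, array([379., 263.,   7.,  10.])), (0.58, array([366., 255.,  26.,  64.]))]
120 bbbbbbbbbbbbbbbbbbbbbbbbbbbbbbbbbbbbbbbbbbbbb...................
126 bbbbbbbbbbbbbbbbbbbbbbbbbbbbbbbbbbbbbbbbbbbb....................
132 bbbbbbbbbbbbbbbbbbbbbbbbbbbbbbbbbbbbbbbbbbbb....................
138 bbbbbbbbbbbbbbbbbbbbbbbbbbbbbbbbbbbbbbbbbbbb....................
144 bbbbbbbb
[... 736 characters left out ...]
..........
210 ...ooooo.GGGGGGGG.GG...oo...GGGGGooo.bbb........................
216 ..#ooooo.GGGGGGG................................................
222 ###.oooo.GGGGGGGG.............................................o.
228 ####..ooGGGGGGGGGGGGG.GGGGGGGGGGGooo.GGGG..G....................
234 ####bbooGGGGGGGGGGGGGGGGGGGGGGGG.ooo.GGGGGG.....................
240 ####.booGGGGGGGGGGGGGGGGGGGGGGGGoooGGGGGGGG..................oo.
246 #####booGGGGGGGooooooGGGGGGGGG.oooo.GGGGGGG....................o
252 ######....oooooooooooGGGGGGGGooo.GG.GGGGGGG.....................
258 ####G##...bbbbGGGGG..GGGGGGGGGGGGGG.GGGGGG......................
264 ######G....###GGGGG.bGGGGGGGGGGGGGGGGGGGGG......................
```

Emit:
jog_arm(steps=[{"linear": [4, 0, 0], "roll": 0}, {"linear": [4, 0, 0], "roll": 0}, {"linear": [4, 0, 0], "roll": 0}, {"linear": [4, 0, 0], "roll": 0}, {"linear": [4, 0, 0], "roll": 0}, {"linear": [4, 0, 0], "roll": 0}, {"linear": [4, 0, 0], "roll": 0}, {"linear": [4, 0, 0], "roll": 0}, {"linear": [4, 0, 0], "roll": 0}, {"linear": [4, 0, 0], "roll": 0}])

```text
time: 22.73
tool_pos: [532.3, -132.7, 139.0]
ee_rot: [2.162, 2.279, 0.0]
ft_force: [0.7, -0.2, -1.7]
gripper_width: 25.0
grip_force: 99.3
```

Emit:
jog_arm(steps=[{"linear": [4, 0, 0], "roll": 0}, {"linear": [4, 0, 0], "roll": 0}, {"linear": [4, 0, 0], "roll": 0}, {"linear": [4, 0, 0], "roll": 0}, {"linear": [3, 0, 0], "roll": 0}, {"linear": [2, 0, 0], "roll": 0}, {"linear": [1, 0, 0], "roll": 0}, {"linear": [0, 0, 0], "roll": 0}, {"linear": [0, 0, 0], "roll": 0}, {"linear": [0, 0, 0], "roll": 0}])

```text
time: 23.57
tool_pos: [531.2, -111.3, 138.9]
ee_rot: [2.163, 2.279, -0.0]
ft_force: [-0.0, -0.3, -1.6]
gripper_width: 24.5
grip_force: 99.3
```

Run:
```python
from bs import *
bs();c=wrist();save(c,'w11.png')
caps(c,66)
print([(round(r['confidence'],2),np.round(r['box'])) for r in find_in(c,'cap4')])
ascii(c,140,320,230,480,3,5)
```

```text
scoop mid bin [26.9 59.9 51.6] yaw 2.99 [-0.  -0.3 -1.6] 23.6 [-0. -0. -1.]
 cap 0.83 [344. 208.] scoop x,y if z=66: [-4.  2.]
 cap 0.76 [465. 285.] scoop x,y if z=66: [113. -73.]
 cap 0.72 [368. 301.] scoop x,y if z=66: [ 25. -91.]
 cap 0.68 [380. 210.] scoop x,y if z=66: [27.  0.]
 cap 0.66 [326. 213.] scoop x,y if z=66: [-19.  -2.]
 cap 0.46 [399. 302.] scoop x,y if z=66: [ 54. -91.]
[(0.9, array([346., 208.,  24.,  74.])), (0.89, array([476., 290.,  27.,  33.])), (0.85, array([326., 213.,  23.,  75.])), (0.74, array([378., 212.,  24.,  71.])), (0.71, array([402., 288.,  17.,  32.])), (0.68, array([389., 274.,  18.,  13.])), (0.66, array([369., 270.,  16.,  16.])), (0.65, array([361., 298.,  26.,   8.])), (0.29, array([ 85.,  64., 161., 129.]))]
140 bbbbbbbbbbbbbbbbbbbbbbbbbbbbbbbbbbbbbbbbbbbbbbbbbbbbbbbbbbbbbbbbbbbbbbbbbbbb........
145 bbbbbbbbbbbbbbbbbbbbbbbbbbbbbbbbbbbbbbbbbbbbbbbbbbbbbbbbbbbbbbbbb..bbbbbbbb.........
150 bbbbbbbbbbbbbbbbbbbbbbbbbbbbbbbbbbbbbbbbbbbbbbbbbbbbbbbbbbbbbbb.....................
155 bbbbbbbbbbbbbbbbbbbbbbbbbbbbbbbbbbbbbbbbbbbbbbbbbbbbbbbbbbbbbbb.......
[... 2162 characters left out ...]
#b#####b###b###b#####.....b###...........................................oo..
285 #b.....##G###################....####.............................................oo
290 ####...##bbbbbbbbbbbbbbbbb##...#####b#........................................o.....
295 #####..##bbbbbbbbbbbbbbbbbb##.##########GG..............GGGG....................o...
300 #####Gb##bbbbbbbbbbbbbbbbb###############GGGG...#######GGGGG......................o.
305 ########bbbbbbbbbbbbbbbbbbb##b###############G############GG........................
310 ########bbbbbbbbbbbbbbbbbbb############b#####b##############........................
315 #####b##bbbbbbbbbbbbbbbbbbb###########b#b#######b##b##########......................
```

Exactly three cans lie in one layer in the scoop now. Next, the lift and the carry to the pan.

Emit:
jog_arm(steps=[{"linear": [0, 0, -4], "roll": 0}, {"linear": [0, 0, -8], "roll": 0}, {"linear": [0, 0, -12], "roll": 0}, {"linear": [0, 0, -16], "roll": 0}, {"linear": [0, 0, -18], "roll": 0}, {"linear": [0, 0, -18], "roll": 0}, {"linear": [0, 0, -18], "roll": 0}, {"linear": [0, 0, -16], "roll": 0}, {"linear": [0, 0, -12], "roll": 0}, {"linear": [0, 0, -8], "roll": 0}])

```text
time: 24.55
tool_pos: [531.4, -111.2, 271.3]
ee_rot: [2.161, 2.277, 0.002]
ft_force: [0.5, -0.3, -2.5]
gripper_width: 24.9
grip_force: 99.3
```

Emit:
jog_arm(steps=[{"linear": [4, -0.5, 0], "roll": 0}, {"linear": [8, -1, 0], "roll": 0}, {"linear": [12, -1.4, 0], "roll": 0}, {"linear": [16, -1.6, 0], "roll": 0}, {"linear": [18, -1.6, 0], "roll": 0}, {"linear": [18, -1.6, 0], "roll": 0}, {"linear": [18, -1.6, 0], "roll": 0}, {"linear": [18, -1.6, 0], "roll": 0}, {"linear": [18, -1.6, 0], "roll": 0}, {"linear": [18, -1.6, 0], "roll": 0}])

```text
time: 25.38
tool_pos: [508.4, 37.7, 267.9]
ee_rot: [-2.161, -2.279, 0.001]
ft_force: [0.5, -0.5, -2.6]
gripper_width: 24.9
grip_force: 99.3
```

Emit:
jog_arm(steps=[{"linear": [18, -1.6, 0], "roll": 0}, {"linear": [18, -1.6, 0], "roll": 0}, {"linear": [18, -1.6, 0], "roll": 0}, {"linear": [18, -1.6, 0], "roll": 0}, {"linear": [18, -1.6, 0], "roll": 0}, {"linear": [18, -1.6, 0], "roll": 0}, {"linear": [18, -1.6, 0], "roll": 0}, {"linear": [18, -1.6, 0], "roll": 0}, {"linear": [18, -1.6, 0], "roll": 0}, {"linear": [18, -1.6, 0], "roll": 0}])

```text
time: 26.22
tool_pos: [482.7, 216.4, 267.9]
ee_rot: [-2.161, -2.279, 0.002]
ft_force: [1.1, 0.6, -1.5]
gripper_width: 24.6
grip_force: 99.3
```

Emit:
jog_arm(steps=[{"linear": [15, -1.6, 0], "roll": 0}, {"linear": [11, -1.4, 0], "roll": 0}, {"linear": [8, -1.2, 0], "roll": 0}, {"linear": [5, -0.8, 0], "roll": 0}, {"linear": [2.2, -0.3, 0], "roll": 0}, {"linear": [0, 0, 0], "roll": 0}, {"linear": [0, 0, 0], "roll": 0}, {"linear": [0, 0, 0], "roll": 0}, {"linear": [0, 0, 0], "roll": 0}, {"linear": [0, 0, 0], "roll": 0}])

```text
time: 27.05
tool_pos: [476.6, 255.3, 268.9]
ee_rot: [2.163, 2.278, 0.0]
ft_force: [-1.0, -0.2, -2.1]
gripper_width: 24.7
grip_force: 99.3
```

Run:
```python
from bs import *
go([476.5,255.5,128.3],3.0);c=wrist();save(c,'w12.png');p,M=axes();caps(c,p[2]-87.3+15)
h=cv2.cvtColor(c['pixels'],cv2.COLOR_RGB2HSV)
ascii(c,20,300,220,480,4,8)
# pan corners: bright pan vs dark edge - report pan from top camera with networks
t=camera('top');save(t,'t12.png')
for l,z in (('pan',41),('scoop',181),('spray_mid',75),('meter',0),('board',0),('driver',0),('cap4',14)): print(l,[(round(r['confidence'],2),np.round(onz(t,r['xy'],z)[:2])) for r in landmark_of(t,l)[:6]])
```

```text
tool y yaw 2.97 roll -0.03 q6 0.39 shift [ 2.000e-01 -1.000e-01  1.406e+02] p [476.6 255.3 268.9]
 cap 0.94 [380. 208.] scoop x,y if z=196: [26.  2.]
 cap 0.8 [325. 214.] scoop x,y if z=196: [-20.  -4.]
 cap 0.76 [347. 212.] scoop x,y if z=196: [-1. -2.]
 cap 0.74 [409. 412.] scoop x,y if z=196: [  82. -232.]
20 .........ooo..oooooooo..o.o.o....................................
28 ....ooooo.ooo.o.oo.ooooooooo.....................................
36 .................................................................
44 .................................................................
52 .................................................................
60 .................................................................
68 ...............................................................oo
76 ............................................................ooooo
84 ..........................................................ooooooo
92 ............................................................ooooo
100 .............................................................oooo
108 .........................
[... 1388 characters left out ...]
##########...###........................bb.#....#...
276 ..###...#########G######...##....................#.GGGGG.GG#.....
284 ..###..#################...###.................GG......GGG.##....
292 ######..##............##.#######..............GG...b......##.....
pan [(0.85, array([535., 252.]))]
scoop [(0.86, array([739., 348.])), (0.45, array([546., 254.]))]
spray_mid [(0.92, array([564.,  55.]))]
meter [(0.83, array([437., 474.])), (0.71, array([560., 274.]))]
board [(0.91, array([737.,  95.]))]
driver [(0.61, array([372.,  19.]))]
cap4 [(0.63, array([ 646., -216.])), (0.63, array([ 634., -224.])), (0.53, array([ 594., -234.])), (0.46, array([ 742., -201.])), (0.44, array([ 665., -224.]))]
```

Emit:
jog_arm(steps=[{"linear": [0, 0, 8], "roll": 0}, {"linear": [0, 0, 16], "roll": 0}, {"linear": [0, 0, 20], "roll": 0}, {"linear": [0, 0, 20], "roll": 0}, {"linear": [0, 0, 18], "roll": 0}, {"linear": [0, 0, 16], "roll": 0}, {"linear": [0, 0, 13], "roll": 0}, {"linear": [0, 0, 10], "roll": 0}, {"linear": [0, 0, 6], "roll": 0}, {"linear": [0, 0, 3], "roll": 0}])

```text
time: 28.38
tool_pos: [476.3, 255.6, 138.1]
ee_rot: [-2.162, -2.279, 0.001]
ft_force: [0.0, 0.7, -2.0]
gripper_width: 24.7
grip_force: 99.3
```

Emit:
jog_arm(steps=[{"linear": [0, 0, 2], "roll": 0}, {"linear": [0, 0, 2], "roll": 0}, {"linear": [0, 0, 2], "roll": 0}, {"linear": [0, 0, 1.5], "roll": 0}, {"linear": [0, 0, 1.5], "roll": 0}, {"linear": [0, 0, 1], "roll": 0}, {"linear": [0, 0, 0.6], "roll": 0}, {"linear": [0, 0, 0], "roll": 0}, {"linear": [0, 0, 0], "roll": 0}, {"linear": [0, 0, 0], "roll": 0}])

```text
time: 29.22
tool_pos: [476.5, 255.7, 128.6]
ee_rot: [2.162, 2.279, 0.0]
ft_force: [-3.4, -0.4, 2.2]
gripper_width: 24.9
grip_force: 99.9
```

Run:
```python
from bs import *
go([476.5,255.5,128.3],3.0);bs();c=wrist();save(c,'w13.png');p,M=axes();caps(c,p[2]-87.3+15)
h=cv2.cvtColor(c['pixels'],cv2.COLOR_RGB2HSV)
print([(round(r['confidence'],2),np.round(onz(c,r['xy'],41)[:2])) for r in landmark_of(c,'pan')])
# pan edges: brightness profiles along columns/rows
g=cv2.GaussianBlur(cv2.cvtColor(c['pixels'],cv2.COLOR_RGB2GRAY),(3,3),0).astype(int)
for u in (330,400): print('col',u,list(g[20:160:3,u]))
for v in (100,140): print('row',v,list(g[v,160:560:6]))
```

```text
tool y yaw 3.0 roll 0.0 q6 0.39 shift [-0.2 -0.   0.3] p [476.5 255.7 128.6]
scoop mid bin [ -8.5 429.3  41.3] yaw 3.0 [-3.4 -0.4  2.2] 29.2 [ 0.  0. -1.]
 cap 0.82 [349. 207.] scoop x,y if z=56: [0. 3.]
 cap 0.7 [377. 209.] scoop x,y if z=56: [24.  1.]
 cap 0.59 [324. 216.] scoop x,y if z=56: [-21.  -5.]
[]
col 330 [np.int64(110), np.int64(109), np.int64(107), np.int64(109), np.int64(114), np.int64(113), np.int64(111), np.int64(110), np.int64(109), np.int64(109), np.int64(114), np.int64(116), np.int64(116), np.int64(113), np.int64(111), np.int64(110), np.int64(110), np.int64(111), np.int64(113), np.int64(115), np.int64(115), np.int64(112), np.int64(111), np.int64(110), np.int64(107), np.int64(74), np.int64(69), np.int64(91), np.int64(99), np.int64(99), np.int64(101), np.int64(99), np.int64(101), np.int64(98), np.int64(99), np.int64(98), np.int64(99), np.int64(100), np.int64(98), np.int64(98), np.int64(98), np.int64(98), np.int64(100), np.int64(98), np.int64(97), np.int64(98), np.int64(98)]
col 400 [np.int64(147), np.int64(148), np.int64(148), np.int64(147), np.int64(148), np.int64(1
[... 1887 characters left out ...]
02), np.int64(104), np.int64(101), np.int64(102), np.int64(100), np.int64(100), np.int64(99), np.int64(99), np.int64(99), np.int64(99), np.int64(98), np.int64(98), np.int64(98), np.int64(98), np.int64(98), np.int64(98), np.int64(98), np.int64(97), np.int64(98), np.int64(99), np.int64(99), np.int64(99), np.int64(147), np.int64(149), np.int64(149), np.int64(147), np.int64(148), np.int64(148), np.int64(148), np.int64(147), np.int64(146), np.int64(145), np.int64(142), np.int64(151), np.int64(152), np.int64(150), np.int64(150), np.int64(150), np.int64(150), np.int64(150), np.int64(136), np.int64(33), np.int64(27), np.int64(22), np.int64(25), np.int64(21), np.int64(17), np.int64(19), np.int64(18)]
```

Run:
```python
from bs import *
p,M=axes();mid=p[:2]+58*M[:2,1];c=wrist();a=np.radians(3.3);ex=np.array([np.cos(a),np.sin(a)]);ey=np.array([-ex[1],ex[0]])
for q in [(330,101.5),(400,100.5),(239,140),(460,140)]:
    w=onz(c,q,41)[:2]-mid;print(q,'rel scoop mid in pan axes',w@ex,w@ey)
```

```text
(330, 101.5) rel scoop mid in pan axes -17.775418404857607 87.79058772283118
(400, 100.5) rel scoop mid in pan axes 38.71351570202308 88.2979382768868
(239, 140) rel scoop mid in pan axes -92.8115764617726 57.71488065934223
(460, 140) rel scoop mid in pan axes 92.85815415814484 56.88321175162946
```

The scoop is centred on the pan to within 2 mm. Releasing.

Emit:
jog_arm(steps=[{"linear": [0, 0, 0], "roll": 0}, {"linear": [0, 0, 0], "roll": 0}, {"linear": [0, 0, 0], "roll": 0}, {"linear": [0, 0, 0], "roll": 0}, {"linear": [0, 0, 0], "roll": 0}, {"linear": [0, 0, 0], "roll": 0}, {"linear": [0, 0, 0], "roll": 0}, {"linear": [0, 0, 0], "roll": 0}, {"linear": [0, 0, 0], "roll": 0}, {"linear": [0, 0, 0], "roll": 0}], fingers=70)

```text
time: 30.25
tool_pos: [476.5, 255.7, 128.3]
ee_rot: [2.162, 2.279, -0.0]
ft_force: [-0.0, 0.6, -0.4]
gripper_width: 69.9
grip_force: 0.0
```

Emit:
jog_arm(steps=[{"linear": [0, 0, -4], "roll": 0}, {"linear": [0, 0, -8], "roll": 0}, {"linear": [0, 0, -14], "roll": 0}, {"linear": [0, 0, -20], "roll": 0}, {"linear": [0, 0, -20], "roll": 0}, {"linear": [0, 0, -20], "roll": 0}, {"linear": [0, 0, -20], "roll": 0}, {"linear": [0, 0, -20], "roll": 0}, {"linear": [0, 0, -20], "roll": 0}, {"linear": [0, 0, -14], "roll": 0}])

```text
time: 31.08
tool_pos: [476.6, 255.7, 291.8]
ee_rot: [2.162, 2.278, 0.004]
ft_force: [-0.3, -0.5, -0.5]
gripper_width: 69.9
grip_force: 0.0
```

Emit:
jog_arm(steps=[{"linear": [0, 0, -8], "roll": 0}, {"linear": [0, 0, -4], "roll": 0}, {"linear": [0, 0, 0], "roll": 0}, {"linear": [0, 0, 0], "roll": 0}, {"linear": [0, 0, 0], "roll": 0}, {"linear": [0, 0, 0], "roll": 0}, {"linear": [0, 0, 0], "roll": 0}, {"linear": [0, 0, 0], "roll": 0}, {"linear": [0, 0, 0], "roll": 0}, {"linear": [0, 0, 0], "roll": 0}])

```text
time: 31.92
tool_pos: [476.5, 255.7, 300.2]
ee_rot: [-2.162, -2.279, 0.0]
ft_force: [1.1, 0.2, 0.1]
gripper_width: 70.1
grip_force: 0.0
```

Run:
```python
from bs import *
bs();c=wrist();save(c,'w14.png')
for l,z in (('scoop_mid',54),('scoop_lip',41),('scoop_grip',139),('cap4',54),('cap4',4+10)): print(l,[(round(r['confidence'],2),np.round(r['xy']),np.round(onz(c,r['xy'],z)[:2])) for r in landmark_of(c,l)])
ascii(c,90,260,230,420,3,6)
t=camera('scene');save(t,'t14.png')
for l,z in (('spray_mid',75),('meter',0),('board',0),('driver',0),('cap4',14),('scoop_mid',54)): print(l,[(round(r['confidence'],2),np.round(onz(t,r['xy'],z)[:2])) for r in landmark_of(t,l)])
```

```text
scoop mid bin [ -8.6 429.3 212.9] yaw 3.01 [1.1 0.2 0.1] 31.9 [-0. -0. -1.]
scoop_mid [(0.84, array([491.,  95.]), array([745., 372.])), (0.62, array([321., 174.]), array([533., 255.])), (0.35, array([322., 170.]), array([535., 261.]))]
scoop_lip [(0.64, array([351., 173.]), array([579., 257.])), (0.6, array([519.,  64.]), array([780., 412.]))]
scoop_grip [(0.8, array([495., 132.]), array([703., 327.])), (0.57, array([280., 188.]), array([475., 253.]))]
cap4 [(0.94, array([343., 171.]), array([564., 262.])), (0.93, array([307., 177.]), array([513., 250.])), (0.72, array([322., 174.]), array([535., 255.])), (0.61, array([400., 399.]), array([ 721., -160.]))]
cap4 [(0.94, array([343., 171.]), array([573., 255.])), (0.93, array([307., 177.]), array([517., 242.])), (0.72, array([322., 174.]), array([541., 248.])), (0.61, array([400., 399.]), array([ 745., -208.]))]
90 ................................................................
96 ................................................................
102 ................................................................
108 .................
[... 1595 characters left out ...]
......................................#
252 .............................................................G..
258 .............................................................G..
spray_mid [(0.96, array([564.,  52.])), (0.52, array([540., 246.]))]
meter [(0.79, array([442., 468.]))]
board [(0.77, array([748., 100.])), (0.7, array([507., 306.]))]
driver [(0.97, array([360.,  14.]))]
cap4 [(0.81, array([ 589., -232.])), (0.72, array([494., 293.])), (0.68, array([ 743., -210.])), (0.67, array([511., 297.])), (0.65, array([546., 293.])), (0.63, array([ 628., -223.])), (0.58, array([ 615., -216.])), (0.39, array([ 660., -217.]))]
scoop_mid [(0.83, array([535., 256.])), (0.66, array([771., 346.]))]
```

```bash
python3 -c "
from cell import *
print(hand_in())"
```

```text
the job is handed in; nothing more can be done
None
```

The job is handed in at about 32 s of the 69 s allowed: the scoop stands flat in the middle of the pan (within about 2 mm) and released, with exactly three cans lying flat in it, the front one about 6 mm from its neighbour; four of the other five cans show inside the bin and the fifth is probably hidden among them, and the spray can, meter, board and screwdriver read where they were.

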